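# Zero the counter and fit the winder's drive shaft

## Task

Get the paper winder ready to measure a new length: first turn the counter's black reset knob anticlockwise back to its zero stop. Then take the blue-handled keyed shaft from its stand, push it into the brass hub, turning it until its key slips into the keyway, and push it fully home against the spring so that its collar sits on the hub. Finish while still gripping the shaft and holding it pushed home (do not let go), with the knob left at zero and the other things on the desk left where they are.

Things in the scene. Friction and masses are not known exactly. Their poses are not given: they have to be found in the camera images.
- shaft_grip (a point): Centre of the blue grip block of the loose keyed shaft (0.2 to 0.33 kg), which stands upright in the stand. The block measures 54 mm along its x, 26 mm along y (the flats to grip), 32 mm along z (the shaft's axis, up). A red stripe on its top marks the +x end, the side of the key. Shaft tip 82 mm below this point.
- shaft_tip (a point): Lower end of the shaft, on its axis; same axes. Steel, 17 mm in diameter, tapered over the last 3 mm. ONE brass key on the +x side: 6 mm wide, out to 14 mm from the axis, from 14 to 36 mm above the tip. A round collar, 40 mm across, has its underside 40 mm above the tip.
- stand: Square wooden stand 85 x 85 x 30 mm, fixed to the desk; in its top a round hole 20 mm across and 12 mm deep, in which the shaft's tip stands (the key stays above the hole). Lift the shaft straight out. Origin: centre of its underside.
- winder: Grey-green housing of the paper winder, fixed to the desk: 130 mm along its x, 230 mm along y, top 60 mm above the desk; two feed rollers behind it reach to x = +138 mm, 90 mm high. Origin: centre of the housing's underside; x away from the robot's side, y to the left, z up.
- hub_mouth (a point): Centre of the top face of the upright brass hub on the winder, 110 mm above the desk; axes as the winder's. Hub 48 mm across, 50 mm tall, does not turn. Bore 19 mm across, with a keyway 9 mm wide, out to 15.5 mm from the axis, all the way down. The keyway's direction is NOT given: within 0.5 rad either side of the winder's +x; a red square on the top face lies just outside it.
- ejector (a joint): Spring plunger in the hub's bore, 30 mm below the mouth: m pushed down, 0 at rest, 0.010 with the shaft home (tip 40 mm down, collar on the hub). 4.5 N starts it, 9 N at 0.010; it lifts the shaft when no longer pushed. With its key off the keyway the shaft stops with its tip 14 mm down the bore; within about 0.1 rad of it the key goes in.
- reset_knob_grip (a point): On the axis of the black reset knob, on the white dial on the winder 120 mm to the left (+y) of the hub, at the height to grip. The knob has a bar grip 46 mm long, 14 mm wide, its top 7 mm above and its foot 23 mm below this point, lying along this point's x, which turns with it; a white stripe on the bar's -x end is the pointer.
- reset_knob (a joint): Angle of the reset knob, rad: 0 at its zero stop (bar along the winder's x, white stripe at the red mark, towards the robot's side), growing clockwise seen from above; turn it anticlockwise to go back to the stop. It stays where it is left; friction 0.04 N m.
- mug: Bystander: white ceramic mug, 76 mm across, 90 mm tall. Origin: centre of its underside.
- ink_bottle: Bystander: green glass bottle with red cap, 52 mm across, 100 mm tall. Origin: centre of its underside.
- glue_jar: Bystander: amber jar with green cap, 60 mm across, 65 mm tall. Origin: centre of its underside.
- wood_block: Bystander: pale wooden block 70 x 55 x 45 mm. Origin: centre of its underside.
- seal: Bystander: small upright red-brown stone seal, 26 mm square, 67 mm tall. Origin: centre of its underside.
- inkstone: Bystander: grey slate inkstone 130 x 90 x 16 mm, lying flat. Origin: centre of its underside.
- paperweight: Bystander: brown wooden bar 120 x 26 x 16 mm, lying flat. Origin: centre of its underside.
Things that resemble listed ones, but are neither listed nor needed, are in the scene too. There is more than one size of the part that bears shaft_grip; the job needs the largest.

How it is judged:
By the outcome, as a careful person would: the job done as asked, in the order asked, and still so for the second after the job is handed in, while the arm keeps its last pose, push and grip.
It also fails if it takes over 51 s, if anything falls off the work surface, if the arm or the gripper's body presses on something with over 40 N, if the wrist force passes 120 N, or if a joint passes its speed limit or range.

## Robot

A 7-joint arm with a two-finger parallel gripper is mounted at the origin on the work surface. World frame = base frame: x ahead of the robot, y to its left, z up, the work surface at z = 0. Lengths are in m, angles in rad, forces in N, time in s.
With the tool pointing down it reaches from about 0.4 to 0.925 m from the base axis. Payload 4.1 kg.
Tool frame: the origin (TCP) lies between the finger pads; the fingertips stand 25 mm ahead of it and the grasp point (between the pads) lies 6 mm ahead of it (finger_overhang is the z of the fingertips in the tool frame, in m); z points along the fingers, y is the direction in which the jaws open and shut (so a half turn about z gives the same grasp; the last joint's range is limited). The gripper opens to 85 mm and grips with 20 to 120 N. Pads are 22 mm wide; open, the fingers measure 114 mm over their backs; the gripper's body (76 mm by 85 mm) begins 54 mm behind the grasp point. The pads swing forward as they close: fully open they stand 13 mm farther back than shut.
Start: joints at [-1.297, 0.398, 0.045, 1.537, -0.019, 1.207, -0.051], TCP at [0.237, 0.605, 0.256] pointing down, gripper open.
Joint ranges: [-2.82, 2.82], [-0.49, 2.23], [-1.37, 1.46], [0, 2.46], [-1.36, 4.5], [0.23, 2], [-2.94, 2.94]. Speed limits (rad/s): [2.57, 2.57, 3.14, 3.14, 3.14, 3.14, 3.14].

## Interface

Orientations are given as a unit quaternion [w, x, y, z].
In Python, from station import sense, snapshot, calibration, sign_off, finger_overhang gives the robot as it stands.
- The arm moves only by the tool send_rows, never from a script. Its argument "deltas" is a list of rows, each an object with "dp": the shift along the world's x, y, z in cm, a list of three; "turn": the turn, a rotation vector about the world's x, y, z in rad, a list of three. In form: [{"dp": [tx, ty, tz], "turn": [wx, wy, wz]}, ...]. A call has exactly 10 rows; each row is the pose to reach, as a shift and turn from the pose measured when the call began; what a row does not reach only later rows make up. A row lasts 1/10 s, in which the tool goes at most 50 mm and 8.59 degrees, less where a joint would pass 70% of its speed; a pose out of reach is approached as far as the arm can. A call with a gripper value outside its range is refused whole. "grip" is the closure in counts, from 0 (fully open) to 255 (shut), set as the call begins (left out, the last holds). The fingers move at their own pace and stop on an object; the grip force is fixed at half the most. Time passes only in rows, so rows that repeat a pose let the fingers close, or fill a call up. It gives the time, the measured TCP pose, the force and the opening at its end, in the units of the state.
- sense(): the state, without advancing time (a new reading comes with each control period).
- snapshot(name): name is "scene" or "top"; returns the picture (480x640x3 uint8, blue, green, red); there is no depth.
- calibration(name): a dict with "camera_matrix" (3x3 intrinsics, pixels), "cam_to_world" (4x4, takes a point from camera to world coordinates). Camera axes: x right, y down, z forward; pixel columns grow to the right and rows downward; lengths in m; the calibration is good to about 2 mm. A picture is of the moment at which its call begins. calibration takes no time and is no camera call.
- sign_off(): hands the job in, once; it reports no verdict.
The state is a dict: "clock": time; "joint_positions": joint angles; "qvel": joint speeds; "joint_torque": joint torques, N m; "position": TCP position; "orientation": TCP orientation; "wrist_force": force on the tool from outside, world axes, zero at the start; "wrist_torque": the same for the moment, N m; "finger_gap": opening from 0.0 (shut) to 1.0 (fully open).
Only numpy, scipy, OpenCV 4.12 (cv2) and the standard library are available. Lean on these libraries where they do the work, as an engineer would, in place of code of your own. Each camera call takes 0.05 s, during which the arm holds its last target. There are 200 camera calls.

## Working session

There is one attempt and no reset: what is moved stays moved. The work goes in short steps, Python scripts to look and compute and a tool call to move; the robot and the scene stay as the last step left them, time stands still between calls to the robot, and variables do not carry over. Pictures are saved under pics/ and viewed, about 8 in all and at most 12, crops included, and the job is handed in when it is done.

Besides the shell and the picture viewer there is one more tool, called after "Emit:" as name([rows], argument=value, ...), one row to a line, values as JSON. send_rows: Moves the arm, as the interface text tells. Its arguments: {"type":"object","properties":{"deltas":{"type":"array"},"grip":{"type":"number"}},"required":["deltas"]}

```bash
mkdir -p pics; cat > h.py <<'E'
import numpy as np, cv2
from station import *
def ray(cam,u,v):
    c=calibration(cam);K=np.array(c["camera_matrix"]);T=np.array(c["cam_to_world"])
    d=T[:3,:3]@np.linalg.solve(K,[u,v,1.]);return T[:3,3],d
def onz(cam,u,v,z):
    o,d=ray(cam,u,v);return o+d*(z-o[2])/d[2]
def pix(cam,p):
    c=calibration(cam);K=np.array(c["camera_matrix"]);T=np.linalg.inv(np.array(c["cam_to_world"]))
    q=K@(T[:3,:3]@np.array(p)+T[:3,3]);return q[:2]/q[2]
E
python3 - <<'E'
from h import *
for n in("scene","top"):
    i=snapshot(n);cv2.imwrite(f"pics/{n}0.png",i);c=calibration(n);print(np.round(c["camera_matrix"],1).tolist(),np.round(c["cam_to_world"],3).tolist())
print(sense(),finger_overhang)
E
```

```text
[[444.6, 0.0, 320.0], [0.0, 444.6, 238.8], [0.0, 0.0, 1.0]] [[-0.474, 0.59, -0.654, 1.174], [0.881, 0.318, -0.352, 0.346], [0.0, -0.743, -0.67, 0.745], [0.0, 0.0, 0.0, 1.0]]
[[476.2, 0.0, 327.1], [0.0, 476.2, 228.9], [0.0, 0.0, 1.0]] [[-0.013, -0.987, 0.159, 0.354], [-1.0, 0.008, -0.028, 0.013], [0.027, -0.159, -0.987, 1.244], [0.0, 0.0, 0.0, 1.0]]
{'clock': 0.1, 'joint_positions': array([-1.29703601,  0.39910972,  0.04501549,  1.53776096, -0.01869992,
        1.20693249, -0.05070427]), 'qvel': array([-2.53521910e-03, -1.54763565e-03, -1.32901758e-03, -2.14600112e-03,
       -1.68090846e-05, -1.77905123e-03, -2.66695017e-03]), 'joint_torque': array([ 3.21228756e-03, -4.76268411e+01,  1.37006857e+00, -2.54950744e+01,
        1.18867104e-02,  5.03004296e-03, -1.43013887e-05]), 'position': array([0.23648871, 0.60487384, 0.25536919]), 'orientation': array([-1.08871903e-04,  1.85240558e-01,  9.82692798e-01, -8.88026017e-04]), 'wrist_force': array([-0.97837189,  0.00366364, -0.12056072]), 'wrist_torque': array([-0.03489993, -0.01469247,  0.01550357]), 'finger_gap': 1.0008430316397166} 0.025
```

View pics/scene0.png

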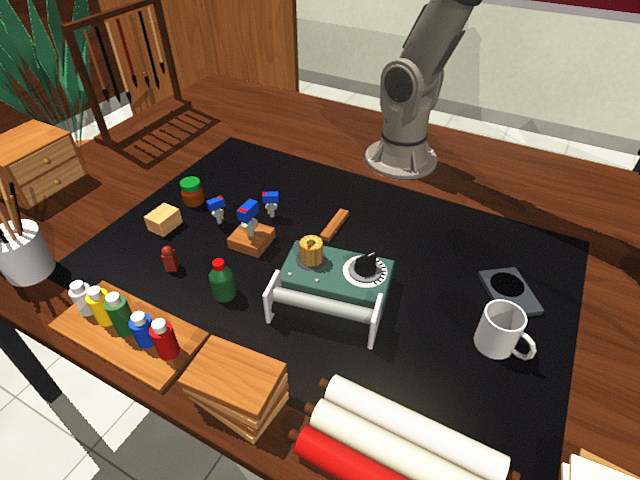

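View pics/top0.png

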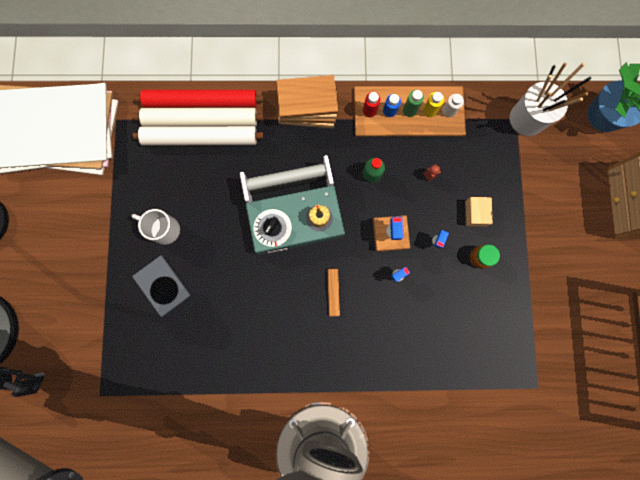

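The scene shows three blue-handled shafts. In the top view they are at (397,228) in the wooden stand, the largest, and two smaller ones at (441,239) and (401,273). I choose the one in the stand. The hub is at (319,215) and the knob at (271,228). I'll check both in a close crop.

```bash
python3 - <<'E'
from h import *
t=cv2.imread("pics/top0.png");s=cv2.imread("pics/scene0.png")
a=cv2.resize(t[180:290,240:460],(800,400),interpolation=cv2.INTER_CUBIC)
b=cv2.resize(t[195:255,250:340],(300,200),interpolation=cv2.INTER_CUBIC)
cr=cv2.resize(s[180:260,190:310],(300,200),interpolation=cv2.INTER_CUBIC);d=cv2.resize(s[225:295,290:400],(200,200),interpolation=cv2.INTER_CUBIC)
cv2.imwrite("pics/c1.png",np.vstack([a,np.hstack([b,cr,d])]))
hs=cv2.cvtColor(t,cv2.COLOR_BGR2HSV);hs2=cv2.cvtColor(s,cv2.COLOR_BGR2HSV)
def blobs(m,h,nm,box):
    x0,x1,y0,y1=box
    n,l,st,c=cv2.connectedComponentsWithStats(m.astype(np.uint8))
    for k in range(1,n):
        if st[k,4]>5 and x0<c[k][0]<x1 and y0<c[k][1]<y1:
            r=cv2.minAreaRect(np.argwhere(l==k)[:,::-1].astype(np.float32));print(nm,st[k].tolist(),c[k].round(1),np.round(r[1],1),round(r[2],1))
for nm,h,box in(("top",hs,(230,470,150,300)),("scene",hs2,(140,420,170,330))):
    H,S,V=cv2.split(h)
    blobs((H>105)&(H<130)&(S>150)&(V>90),h,nm+" blue",box)
    blobs(((H<6)|(H>172))&(S>170)&(V>110),h,nm+" red",box)
    blobs((H>18)&(H<30)&(S>120)&(V>90),h,nm+" brass",box)
    blobs((H>60)&(H<95)&(S>50)&(S<140),h,nm+" green",box)
    blobs((V>190)&(S<40),h,nm+" white",box)
E
```

```text
top blue [391, 219, 12, 20, 178] [396.2 230.1] [19. 11.] 90.0
top blue [435, 230, 14, 16, 114] [442.2 236.4] [ 9.2 16.8] 23.2
top blue [392, 269, 15, 13, 101] [398.4 275.1] [ 8.6 12.8] 58.0
top red [372, 158, 10, 10, 79] [376.3 162.5] [9. 9.] 90.0
top red [436, 167, 3, 7, 9] [437.4 169.8] [6. 2.] 90.0
top red [393, 218, 8, 3, 22] [396.8 219. ] [2. 7.] 90.0
top red [438, 242, 5, 4, 12] [440.  243.5] [4.9 1.8] 26.6
top red [404, 268, 4, 5, 12] [405.8 270.2] [4.2 2.1] 45.0
top brass [309, 205, 21, 22, 251] [319.1 215.5] [19.3 19.9] 21.8
top green [362, 156, 23, 27, 253] [372.1 171.6] [21.8 24.6] 37.9
top green [245, 185, 100, 69, 2953] [298.6 216.3] [55.1 93.1] 78.9
top white [324, 155, 9, 29, 119] [328.2 169.2] [28.8  4.1] 77.9
top white [240, 165, 85, 36, 696] [277.8 177.5] [28.5 84.4] 84.9
top white [325, 193, 3, 2, 6] [326.  193.5] [1. 2.] 90.0
top white [302, 197, 3, 3, 6] [302.8 198.2] [1.4 2.1] 45.0
top white [253, 209, 39, 38, 497] [273.1 226.5] [37.5 37.5] 45.0
scene blue [262, 191, 17, 12, 178] [270.8 196.9] [11. 16.] 90.0
scene blue [206, 197, 20, 14, 182] [215.1 203.4] [11.7
[... 1048 characters left out ...]
 [34.3 24.8] 75.1
scene white [212, 211, 3, 3, 7] [213.  212.3] [2. 2.] 90.0
scene white [242, 223, 6, 4, 18] [244.1 224.6] [5. 3.] 0.0
scene white [342, 255, 46, 33, 357] [360.2 275.1] [43.4 29.1] 26.6
scene white [376, 258, 3, 3, 7] [376.7 259. ] [2. 2.] 0.0
scene white [377, 261, 6, 3, 13] [379.3 262.1] [5. 2.] 0.0
scene white [380, 264, 6, 3, 14] [382.4 265.2] [5. 2.] 0.0
scene white [262, 270, 18, 27, 131] [270.5 283. ] [ 4.3 30. ] 27.9
scene white [288, 272, 3, 3, 7] [289.  273.3] [2. 2.] 90.0
scene white [315, 279, 4, 2, 7] [316.3 279.4] [1. 3.] 90.0
scene white [273, 287, 110, 37, 1006] [331.2 303. ] [109.2  30.5] 3.2
scene white [151, 318, 14, 12, 129] [157.7 323.3] [10.3 13.9] 63.4
```

View pics/c1.png

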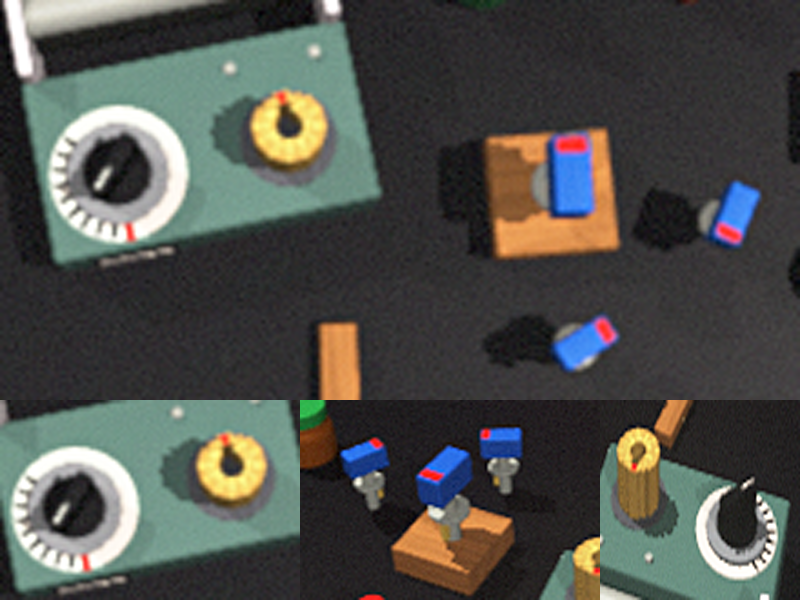

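The crop shows that the shaft in the stand has the biggest grip block, with its red stripe at the far (+x) end. The knob pointer, at about (268,229) in the top view, is roughly 1 rad clockwise of the red mark at (276,243). The keyway points roughly to +x.

```bash
cat >> h.py <<'E'
def tri(u1,u2):
    A=[];b=[];
    (o1,d1),(o2,d2)=ray("top",*u1),ray("scene",*u2)
    M=np.stack([d1,-d2],1);s=np.linalg.lstsq(M,o2-o1,rcond=None)[0]
    p,q=o1+s[0]*d1,o2+s[1]*d2;return (p+q)/2,np.linalg.norm(p-q)
E
python3 - <<'E'
from h import *
t=cv2.imread("pics/top0.png");s=cv2.imread("pics/scene0.png")
def cen(im,box,f):
    x0,x1,y0,y1=box;c=im[y0:y1,x0:x1].astype(float);w=np.clip(f(c),0,None)
    ys,xs=np.mgrid[y0:y1,x0:x1];return np.array([(w*xs).sum(),(w*ys).sum()])/w.sum()
red=lambda c:c[...,2]-np.maximum(c[...,0],c[...,1])-90
wh=lambda c:c.min(2)-110
r3=lambda a:np.round(a,4)
# block stripe / centre (top z?)
rt,rs=cen(t,(390,404,215,224),red),cen(s,(234,250,204,215),red)
print("stripe",rt,rs,tri(rt,rs))
# knob stripe
kt,ks=cen(t,(264,272,225,233),wh),cen(s,(367,375,249,258),wh)
print("knobstripe",kt,ks,tri(kt,ks))
# hub red square
ht,hs=cen(t,(313,324,202,210),red),cen(s,(300,320,240,262),red)
print("hubred",ht,hs,tri(ht,hs))
# dial red mark
dt=cen(t,(272,281,238,248),red);print("dialred",dt,onz("top",*dt,.063))
# top-face outline
H,S,V=cv2.split(cv2.cvtColor(t,cv2.COLOR_BGR2HSV))
m=((H>60)&(H<95)&(S>50)).astype(np.uint8);m[:180]=0;m[260:]=0;m[:,:235]=0;m[:,350:]=0
m=cv2.morphologyEx(m,cv2.MORPH_OPEN,np.ones((3,3)))
hull=cv2.convexHull(np.argwhere(m)[:,::-1].astype(np.float32))
W=np.array([onz("top",*p[0],.06)[:2] for p in hull],np.float32)
print("housing",cv2.minAreaRect(W))
print("blk",onz("top",396.5,229,.137),"hub",onz("top",319.3,215,.11),"dial",onz("top",272.5,228,.063))
g=t.astype(int)
print("hub gray\n",g[203:230,306:333].sum(2)//3)
print("knob\n",g[214:242,256:290].sum(2)//3)
E
```

```text
stripe [396.83047116 219.26948481] [242.06155833 209.57253551] (array([ 0.55725428, -0.18780065,  0.11620912]), np.float64(0.0010027223561947267))
knobstripe [267.61239368 228.80437424] [370.23322684 253.90255591] (array([0.53916856, 0.12369605, 0.1031486 ]), np.float64(0.0012814170907075348))
hubred [316.98011364 206.36079545] [308.28218695 247.9047619 ] (array([0.59174439, 0.00472013, 0.11079719]), np.float64(0.0007047211680246031))
dialred [275.25256674 243.54414784] [0.50806097 0.10895289 0.063     ]
housing ((0.5709120035171509, 0.06104397028684616), (0.13731354475021362, 0.23229190707206726), 10.932479858398438)
blk [ 0.53039001 -0.1828996   0.137     ] hub [ 0.57065736 -0.00102291  0.11      ] dial [0.54739443 0.11600861 0.063     ]
hub gray
 [[135 138 138 133 137 134 137 135 134 136 132 131 135 133 135 137 136 134
  136 135 137 141 136 140 137 137 135]
 [134 136 136 137 133 136 136 134 133 137 135 150 158 148 134 134 138 133
  137 135 134 138 138 138 137 135 136]
 [140 136 136 138 141 137 134 127 133 160 153 149 166 177 156 159 161 135
  140 144 138 137 137 137 138 136 138]
 
[... 5966 characters left out ...]
 255 255 252 174  96 138 168 183 187 190 187 187 185 175 160 158 163
  168 172 171 167 162 161 166 189 227 244 248 248 249 247 209 138]
 [194 252 250 177 115 191 228 185 158 177 181 183 183 184 185 183 178 174
  167 163 170 167 164 154 170 222 246 249 247 249 248 226 151 124]
 [147 209 216 167 224 254 253 186 116 159 185 181 184 183 184 188 186 182
  182 172 165 162 171 187 217 243 248 247 247 248 232 165 122 118]
 [132 155 188 232 255 255 245 152 177 243 235 172 151 171 176 181 183 184
  175 164 169 189 220 240 244 249 247 249 250 244 179 123 119 122]
 [131 134 158 221 253 253 192 146 241 255 243 138 176 224 184 138 172 202
  168 141 196 244 248 248 247 247 250 249 237 191 134 121 125 126]]
```

Measurements, which agree with each other to about 2 mm:
- **Block:** (0.534, -0.187, 0.100). Its top at z = 0.116 is as expected.
- **Hub:** (0.573, 0.000, 0.110), keyway heading about +0.27 rad.
- **Winder:** yaw 0.19.
- **Knob:** (0.549, 0.117), bar top at z = 0.103, bar yaw about -0.56, so the knob angle is about 0.75.

I'm going to the knob first.

Emit:
send_rows([
  {"dp": [2.5,-4,0],"turn": [0,0,-0.02]},
  {"dp": [5,-8,0],"turn": [0,0,-0.05]},
  {"dp": [7.5,-12,0],"turn": [0,0,-0.08]},
  {"dp": [10,-16,0],"turn": [0,0,-0.1]},
  {"dp": [12.5,-20,0],"turn": [0,0,-0.12]},
  {"dp": [15,-24,0],"turn": [0,0,-0.14]},
  {"dp": [17.5,-28,0],"turn": [0,0,-0.16]},
  {"dp": [20,-32,0],"turn": [0,0,-0.18]},
  {"dp": [22.5,-36,0],"turn": [0,0,-0.19]},
  {"dp": [25,-40,0],"turn": [0,0,-0.19]},
], grip=0)

```text
clock: 1.1
position: [0.4869, 0.2031, 0.2552]
orientation: [-0.0, 0.278, 0.961, -0.001]
wrist_force: [0.0, 0.2, 0.9]
finger_gap: 1.003
```

Emit:
send_rows([
  {"dp": [2,-3,0],"turn": [0,0,0]},
  {"dp": [4,-6,-1],"turn": [0,0,0]},
  {"dp": [6.2,-8.6,-4],"turn": [0,0,0]},
  {"dp": [6.2,-8.6,-7],"turn": [0,0,0]},
  {"dp": [6.2,-8.6,-10],"turn": [0,0,0]},
  {"dp": [6.2,-8.6,-10],"turn": [0,0,0]},
  {"dp": [6.2,-8.6,-10],"turn": [0,0,0]},
  {"dp": [6.2,-8.6,-10],"turn": [0,0,0]},
  {"dp": [6.2,-8.6,-10],"turn": [0,0,0]},
  {"dp": [6.2,-8.6,-10],"turn": [0,0,0]},
], grip=110)

```text
clock: 2.1
position: [0.5497, 0.1174, 0.1565]
orientation: [0.001, 0.277, 0.961, -0.0]
wrist_force: [-0.9, -0.1, -0.0]
finger_gap: 0.573
```

```bash
python3 - <<'E'
from h import *
a=snapshot("top");b=snapshot("scene");s=sense();p=s["position"];print(p,s["orientation"],s["wrist_force"],s["finger_gap"],s["clock"])
A=cv2.resize(a[190:260,230:320],(400,311),interpolation=cv2.INTER_CUBIC)
B=cv2.resize(b[190:290,320:420],(311,311),interpolation=cv2.INTER_CUBIC)
cv2.imwrite("pics/k1.png",np.hstack([A,B]))
E
```

```text
[0.54932336 0.11729012 0.15601816] [ 2.27428912e-04  2.77516246e-01  9.60720842e-01 -3.81127368e-04] [0.38945022 0.39918577 0.02567172] 0.5700017770409093 2.2
```

View pics/k1.png

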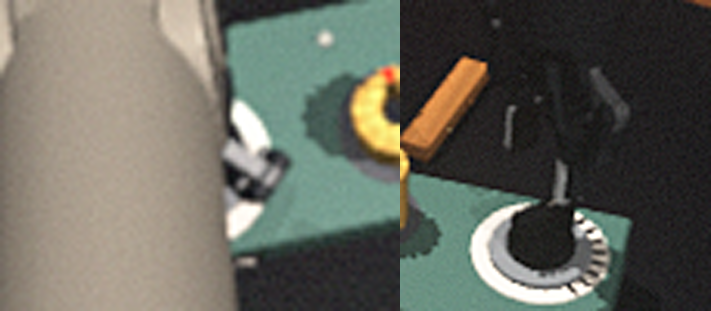

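The view from above is mostly hidden by the arm, but the gripper is centred over the knob and clear of it. I'll go down.

Emit:
send_rows([
  {"dp": [0,0,-1],"turn": [0,0,0]},
  {"dp": [0,0,-2],"turn": [0,0,0]},
  {"dp": [0,0,-3],"turn": [0,0,0]},
  {"dp": [0,0,-4],"turn": [0,0,0]},
  {"dp": [0,0,-4.8],"turn": [0,0,0]},
  {"dp": [0,0,-5.2],"turn": [0,0,0]},
  {"dp": [0,0,-5.2],"turn": [0,0,0]},
  {"dp": [0,0,-5.2],"turn": [0,0,0]},
  {"dp": [0,0,-5.2],"turn": [0,0,0]},
  {"dp": [0,0,-5.2],"turn": [0,0,0]},
])

```text
clock: 3.2
position: [0.5497, 0.1174, 0.1045]
orientation: [0.001, 0.277, 0.961, -0.0]
wrist_force: [0.0, -0.4, -0.1]
finger_gap: 0.565
```

Emit:
send_rows([
  {"dp": [0,0,0],"turn": [0,0,0]},
  {"dp": [0,0,0],"turn": [0,0,0]},
  {"dp": [0,0,0],"turn": [0,0,0]},
  {"dp": [0,0,0],"turn": [0,0,0]},
  {"dp": [0,0,0],"turn": [0,0,0]},
  {"dp": [0,0,0],"turn": [0,0,0]},
  {"dp": [0,0,0],"turn": [0,0,0]},
  {"dp": [0,0,0],"turn": [0,0,0]},
  {"dp": [0,0,0],"turn": [0,0,0]},
  {"dp": [0,0,0],"turn": [0,0,0]},
], grip=255)

```text
clock: 4.2
position: [0.5505, 0.1185, 0.105]
orientation: [0.001, 0.277, 0.961, 0.001]
wrist_force: [1.4, 4.2, 2.7]
finger_gap: 0.148
```

```bash
python3 - <<'E'
from h import *
s=sense();print({k:np.round(s[k],3) for k in("position","orientation","wrist_force","wrist_torque","finger_gap","joint_positions","clock")})
E
```

```text
{'position': array([0.551, 0.118, 0.105]), 'orientation': array([0.001, 0.277, 0.961, 0.001]), 'wrist_force': array([1.359, 4.239, 2.717]), 'wrist_torque': array([ 0.928, -0.464, -0.005]), 'finger_gap': np.float64(0.148), 'joint_positions': array([-0.565,  0.428,  0.348,  1.906, -0.192,  0.836,  0.892]), 'clock': np.float64(4.2)}
```

The bar is gripped (12.6 mm gap, small side force). I'll turn it anticlockwise.

Emit:
send_rows([
  {"dp": [0,0,0],"turn": [0,0,0.07]},
  {"dp": [0,0,0],"turn": [0,0,0.14]},
  {"dp": [0,0,0],"turn": [0,0,0.21]},
  {"dp": [0,0,0],"turn": [0,0,0.28]},
  {"dp": [0,0,0],"turn": [0,0,0.35]},
  {"dp": [0,0,0],"turn": [0,0,0.42]},
  {"dp": [0,0,0],"turn": [0,0,0.49]},
  {"dp": [0,0,0],"turn": [0,0,0.56]},
  {"dp": [0,0,0],"turn": [0,0,0.6]},
  {"dp": [0,0,0],"turn": [0,0,0.6]},
])

```text
clock: 5.2
position: [0.5508, 0.1192, 0.105]
orientation: [0.001, -0.02, 1.0, 0.002]
wrist_force: [1.9, 5.0, 1.6]
finger_gap: 0.151
```

```bash
cat > st.py <<'E'
from h import *
s=sense();print({k:np.round(s[k],3).tolist() for k in("position","orientation","wrist_force","wrist_torque","finger_gap","joint_positions","clock")})
q=s["orientation"];print("jaw heading",2*np.arctan2(q[2],q[1])-np.pi/2)
E
python3 st.py
```

```text
{'position': [0.551, 0.119, 0.105], 'orientation': [0.001, -0.02, 1.0, 0.002], 'wrist_force': [1.938, 4.982, 1.647], 'wrist_torque': [0.816, -0.434, 0.03], 'finger_gap': 0.151, 'joint_positions': [-0.454, 0.414, 0.208, 1.903, -0.116, 0.833, 1.425], 'clock': 5.2}
jaw heading 1.6103245383797318
```

Emit:
send_rows([
  {"dp": [0,0,0],"turn": [0,0,0.03]},
  {"dp": [0,0,0],"turn": [0,0,0.06]},
  {"dp": [0,0,0],"turn": [0,0,0.09]},
  {"dp": [0,0,0],"turn": [0,0,0.12]},
  {"dp": [0,0,0],"turn": [0,0,0.15]},
  {"dp": [0,0,0],"turn": [0,0,0.18]},
  {"dp": [0,0,0],"turn": [0,0,0.2]},
  {"dp": [0,0,0],"turn": [0,0,0.22]},
  {"dp": [0,0,0],"turn": [0,0,0.22]},
  {"dp": [0,0,0],"turn": [0,0,0.22]},
])

```text
clock: 6.2
position: [0.5509, 0.1194, 0.1051]
orientation: [0.001, -0.126, 0.992, 0.003]
wrist_force: [0.1, 5.2, 1.7]
finger_gap: 0.149
```

```bash
python3 st.py
```

```text
{'position': [0.551, 0.119, 0.105], 'orientation': [0.001, -0.126, 0.992, 0.003], 'wrist_force': [0.106, 5.207, 1.675], 'wrist_torque': [1.0, -0.387, -1.774], 'finger_gap': 0.149, 'joint_positions': [-0.414, 0.411, 0.159, 1.901, -0.093, 0.833, 1.619], 'clock': 6.2}
jaw heading 1.8240257005140288
```

The knob is against the stop: torque rose from 0.03 to 1.8 N m near the expected heading. I'll release it and rise.

Emit:
send_rows([
  {"dp": [0,0,0],"turn": [0,0,-0.03]},
  {"dp": [0,0,0],"turn": [0,0,-0.03]},
  {"dp": [0,0,0],"turn": [0,0,-0.03]},
  {"dp": [0,0,0],"turn": [0,0,-0.03]},
  {"dp": [0,0,0],"turn": [0,0,-0.03]},
  {"dp": [0,0,0],"turn": [0,0,-0.03]},
  {"dp": [0,0,2],"turn": [0,0,-0.03]},
  {"dp": [0,0,5],"turn": [0,0,-0.03]},
  {"dp": [0,0,8],"turn": [0,0,-0.03]},
  {"dp": [0,0,9],"turn": [0,0,-0.03]},
], grip=110)

```text
clock: 7.2
position: [0.5527, 0.1197, 0.1983]
orientation: [0.004, -0.111, 0.994, 0.003]
wrist_force: [0.5, 0.2, 1.2]
finger_gap: 0.568
```

Emit:
send_rows([
  {"dp": [0,-4,0],"turn": [0,0,0]},
  {"dp": [0,-8,0],"turn": [0,0,-0.05]},
  {"dp": [0,-12,0],"turn": [0,0,-0.1]},
  {"dp": [0,-16,0],"turn": [0,0,-0.15]},
  {"dp": [0,-20,0],"turn": [0,0,-0.22]},
  {"dp": [-1,-24,0],"turn": [0,0,-0.22]},
  {"dp": [-1.7,-28,0],"turn": [0,0,-0.22]},
  {"dp": [-1.7,-30.6,0],"turn": [0,0,-0.22]},
  {"dp": [-1.7,-30.6,-1],"turn": [0,0,-0.22]},
  {"dp": [-1.7,-30.6,-2],"turn": [0,0,-0.22]},
])

```text
clock: 8.2
position: [0.5353, -0.1864, 0.1773]
orientation: [0.004, -0.001, 1.0, 0.003]
wrist_force: [-0.2, 0.3, 0.2]
finger_gap: 0.571
```

```bash
python3 st.py; python3 - <<'E'
from h import *
a=snapshot("top");b=snapshot("scene");cv2.imwrite("pics/top2.png",a);cv2.imwrite("pics/scene2.png",b)
A=cv2.resize(a[185:265,235:345],(440,320),interpolation=cv2.INTER_CUBIC)
B=cv2.resize(b[150:250,190:290],(320,320),interpolation=cv2.INTER_CUBIC)
cv2.imwrite("pics/k2.png",np.hstack([A,B]))
E
```

```text
{'position': [0.535, -0.186, 0.177], 'orientation': [0.004, -0.001, 1.0, 0.003], 'wrist_force': [-0.23, 0.323, 0.159], 'wrist_torque': [-0.014, 0.041, -0.007], 'finger_gap': 0.571, 'joint_positions': [-0.024, 0.339, 0.356, 1.84, -0.151, 0.982, 1.97], 'clock': 8.2}
jaw heading 1.5729534608768456
```

View pics/k2.png

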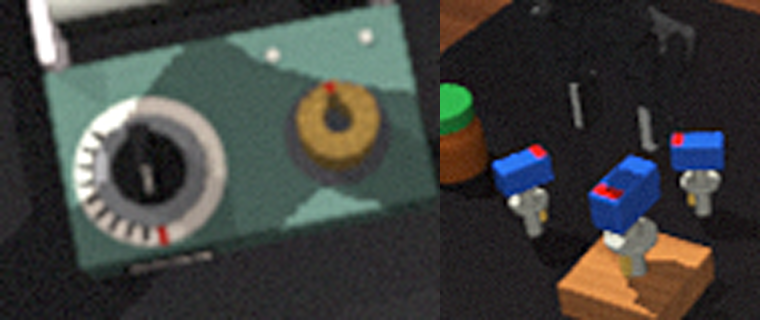

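The knob pointer at crop (148,178) now points to the red mark at (162,235), and the fingers straddle the chosen block. I'll descend with a small tilt correction and grip.

Emit:
send_rows([
  {"dp": [0,0,-1],"turn": [-0.006,0.008,0]},
  {"dp": [-0.1,-0.1,-2],"turn": [-0.006,0.008,0]},
  {"dp": [-0.1,-0.1,-3],"turn": [-0.006,0.008,0]},
  {"dp": [-0.1,-0.1,-4],"turn": [-0.006,0.008,0]},
  {"dp": [-0.1,-0.1,-5],"turn": [-0.006,0.008,0]},
  {"dp": [-0.1,-0.1,-6],"turn": [-0.006,0.008,0]},
  {"dp": [-0.1,-0.1,-7],"turn": [-0.006,0.008,0]},
  {"dp": [-0.1,-0.1,-7.1],"turn": [-0.006,0.008,0]},
  {"dp": [-0.1,-0.1,-7.1],"turn": [-0.006,0.008,0]},
  {"dp": [-0.1,-0.1,-7.1],"turn": [-0.006,0.008,0]},
])

```text
clock: 9.3
position: [0.5339, -0.1853, 0.1052]
orientation: [-0.001, -0.003, 1.0, 0.001]
wrist_force: [0.9, 0.1, 0.2]
finger_gap: 0.567
```

Emit:
send_rows([
  {"dp": [0,0,0],"turn": [0,0,0]},
  {"dp": [0,0,0],"turn": [0,0,0]},
  {"dp": [0,0,0],"turn": [0,0,0]},
  {"dp": [0,0,0],"turn": [0,0,0]},
  {"dp": [0,0,0],"turn": [0,0,0]},
  {"dp": [0,0,0],"turn": [0,0,0]},
  {"dp": [0,0,0],"turn": [0,0,0]},
  {"dp": [0,0,0],"turn": [0,0,0]},
  {"dp": [0,0,0],"turn": [0,0,0]},
  {"dp": [0,0,0],"turn": [0,0,0]},
], grip=255)

```text
clock: 10.3
position: [0.5345, -0.1857, 0.1059]
orientation: [-0.001, -0.003, 1.0, 0.001]
wrist_force: [-0.6, 0.3, 5.6]
finger_gap: 0.292
```

```bash
python3 st.py
```

```text
{'position': [0.534, -0.186, 0.106], 'orientation': [-0.001, -0.003, 1.0, 0.001], 'wrist_force': [-0.632, 0.34, 5.637], 'wrist_torque': [-0.155, 0.056, -0.019], 'finger_gap': 0.292, 'joint_positions': [-0.005, 0.431, 0.333, 1.896, -0.185, 0.846, 1.999], 'clock': 10.3}
jaw heading 1.5761298363181577
```

The block is gripped (24.8 mm gap). I'll lift it straight up 12 cm and then carry it towards the hub.

Emit:
send_rows([
  {"dp": [0,0,1],"turn": [0,0,0]},
  {"dp": [0,0,2],"turn": [0,0,0]},
  {"dp": [0,0,3],"turn": [0,0,0]},
  {"dp": [0,0,4.5],"turn": [0,0,0]},
  {"dp": [0,0,6],"turn": [0,0,0]},
  {"dp": [0,0,8],"turn": [0,0,0]},
  {"dp": [0,0,10],"turn": [0,0,0]},
  {"dp": [0,0,11.5],"turn": [0,0,0]},
  {"dp": [0,0,12],"turn": [0,0,0]},
  {"dp": [0,0,12],"turn": [0,0,0]},
])

```text
clock: 11.3
position: [0.5346, -0.1857, 0.2267]
orientation: [0.0, -0.003, 1.0, 0.001]
wrist_force: [-0.5, -0.2, -2.7]
finger_gap: 0.297
```

Emit:
send_rows([
  {"dp": [0,2,0],"turn": [0,0,0.05]},
  {"dp": [1,5,0],"turn": [0,0,0.1]},
  {"dp": [2,8,0],"turn": [0,0,0.15]},
  {"dp": [3,11,0],"turn": [0,0,0.2]},
  {"dp": [3.8,14,0],"turn": [0,0,0.265]},
  {"dp": [3.8,17,0],"turn": [0,0,0.265]},
  {"dp": [3.8,18.6,0],"turn": [0,0,0.265]},
  {"dp": [3.8,18.6,0],"turn": [0,0,0.265]},
  {"dp": [3.8,18.6,0],"turn": [0,0,0.265]},
  {"dp": [3.8,18.6,0],"turn": [0,0,0.265]},
])

```text
clock: 12.3
position: [0.5722, -0.0013, 0.2263]
orientation: [-0.001, -0.134, 0.991, 0.0]
wrist_force: [0.6, -1.1, -2.6]
finger_gap: 0.298
```

```bash
python3 st.py; python3 - <<'E'
from h import *
a=snapshot("top");b=snapshot("scene");cv2.imwrite("pics/top3.png",a);cv2.imwrite("pics/scene3.png",b)
B=cv2.resize(b[160:270,260:360],(545,600),interpolation=cv2.INTER_CUBIC)
cv2.imwrite("pics/k3.png",B)
for n,p in(("hub",(.573,0,.11)),("tip",(.573,0,.138))):print(n,pix("scene",p))
E
```

```text
{'position': [0.572, -0.001, 0.226], 'orientation': [-0.001, -0.134, 0.991, 0.0], 'wrist_force': [0.569, -1.101, -2.618], 'wrist_torque': [-0.018, 0.022, -0.015], 'finger_gap': 0.298, 'joint_positions': [-0.266, 0.292, 0.237, 1.768, -0.076, 1.092, 1.836], 'clock': 12.3}
jaw heading 1.839485891802489
hub [310.53273814 242.08905037]
tip [310.34616857 232.12083776]
```

View pics/k3.png

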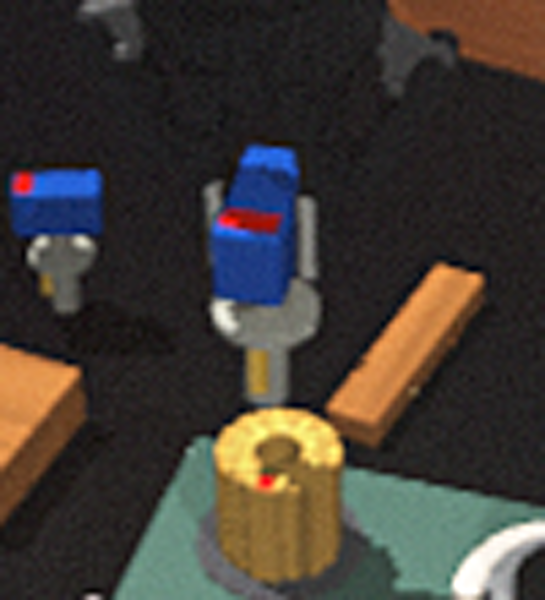

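The shaft hangs over the hub. Its lower end is at crop (267,403) and the hub's bore at (279,450), so it sits slightly left in this view. I'll refine that at sub-pixel level.

```bash
python3 - <<'E'
from h import *
b=cv2.imread("pics/scene3.png").astype(int)
print("shaft\n",b[222:237,301:318].max(2))
print("hub rows\n",b[233:254,297:326,2])
for y in(250,254,258):
  r=b[y,290:335];w=(r[:,2]-r[:,0]);print(y,(np.where(w>45)[0]+290)[[0,-1]])
for nm,p in (("+x",(.583,0,.138)),("+y",(.573,.01,.138))):print(nm,pix("scene",p)-pix("scene",(.573,0,.138)))
for nm,p in (("+x",(.583,0,.11)),("+y",(.573,.01,.11)),("bot",(.573,0,.07))):print(nm,pix("scene",p)-pix("scene",(.573,0,.11)))
E
```

```text
shaft
 [[ 51  80 109 125 126 122 126 127 129 126 135 136 131 114  77  49  28]
 [ 34  47  62  70 106 123 126 127 138 123 121 109  87  56  35  29  32]
 [ 34  30  28  34 113 159 160 145 128 128 123  91  42  31  30  37  34]
 [ 41  29  32  40 121 172 174 155 128 121 117  91  33  33  40  37  39]
 [ 36  37  29  33 118 172 174 155 129 122 124  92  41  30  39  35  39]
 [ 41  43  33  47 119 164 173 156 125 121 115  91  43  30  39  36  41]
 [ 33  28  31  47 122 168 174 148 130 119 119  90  40  34  38  33  35]
 [ 34  37  31  51 119 174 170 156 124 114 122  88  43  34  36  35  34]
 [ 32  35  31  52 108 165 178 153 124 120 120  86  44  32  34  40  43]
 [ 39  37  35  46 105 164 181 164 126 121 113  86  44  32  39  30  34]
 [ 42  33  35  55  90 127 135 131 120 122 120  84  38  39  37  42  42]
 [ 34  32  37  34  62  96 119 121 117 121 100  54  32  30  41  35  29]
 [ 37  35  35  25  32  41  73  87  91 120 100  51  27  26  21  20  31]
 [ 39  36  27  25  71  98 189 239 235 251 248 235 237 207 180 130  33]
 [ 36  28  77 197 248 247 249 247 249 251 252 248 249 246 244 248 215]]
hub rows
 [[ 43  39  32  38
[... 2008 characters left out ...]
46 135 137 117  93  99 108 102]
 [ 94  88 103 133 128 127 136 122 129 146 157 173 185 173 150 146 166 156
  112 113 133 134 136 142 122 103 105  99 107]
 [ 90  92 104 127 138 139 140 129 133 138 134 131 133 126 126 138 144 125
  108 108 131 133 139 144 122 100 106 105 104]
 [ 93  96 105 126 134 132 140 120 126 141 142 142 142 130 129 141 141 126
  104 110 129 137 139 137 118  99 111 104 105]
 [ 93  91 104 122 135 139 135 129 129 147 143 137 145 131 131 146 146 133
  111 108 130 134 134 137 120 100 110 107 106]]
250 [300 321]
254 [300 321]
258 [300 321]
+x [-2.37299857  2.81865533]
+y [4.22948796 1.51400458]
+x [-2.32400628  2.83185388]
+y [4.14547191 1.52111842]
bot [ 0.2539694  13.56931331]
```

The image-relative offset shows the tip sitting +2 mm in x and -3 mm in y from the bore. The key and the red square both read a heading of about 0.265. I'll correct the offset and descend to just into the mouth.

Emit:
send_rows([
  {"dp": [-0.2,0.3,0],"turn": [0,0,0]},
  {"dp": [-0.2,0.3,-0.5],"turn": [0,0,0]},
  {"dp": [-0.2,0.3,-1],"turn": [0,0,0]},
  {"dp": [-0.2,0.3,-1.5],"turn": [0,0,0]},
  {"dp": [-0.2,0.3,-2],"turn": [0,0,0]},
  {"dp": [-0.2,0.3,-2.3],"turn": [0,0,0]},
  {"dp": [-0.2,0.3,-2.6],"turn": [0,0,0]},
  {"dp": [-0.2,0.3,-2.8],"turn": [0,0,0]},
  {"dp": [-0.2,0.3,-3],"turn": [0,0,0]},
  {"dp": [-0.2,0.3,-3.1],"turn": [0,0,0]},
])

```text
clock: 13.4
position: [0.5704, 0.0017, 0.1954]
orientation: [-0.0, -0.134, 0.991, 0.0]
wrist_force: [0.0, -0.2, -2.5]
finger_gap: 0.298
```

```bash
python3 st.py
```

```text
{'position': [0.57, 0.002, 0.195], 'orientation': [-0.0, -0.134, 0.991, 0.0], 'wrist_force': [0.049, -0.227, -2.513], 'wrist_torque': [0.01, 0.064, -0.04], 'finger_gap': 0.298, 'joint_positions': [-0.266, 0.318, 0.231, 1.806, -0.085, 1.027, 1.837], 'clock': 13.4}
jaw heading 1.8389489312446328
```

Emit:
send_rows([
  {"dp": [0,0,-0.1],"turn": [0,0,0]},
  {"dp": [0,0,-0.2],"turn": [0,0,0]},
  {"dp": [0,0,-0.3],"turn": [0,0,0]},
  {"dp": [0,0,-0.4],"turn": [0,0,0]},
  {"dp": [0,0,-0.5],"turn": [0,0,0]},
  {"dp": [0,0,-0.6],"turn": [0,0,0]},
  {"dp": [0,0,-0.7],"turn": [0,0,0]},
  {"dp": [0,0,-0.8],"turn": [0,0,0]},
  {"dp": [0,0,-0.9],"turn": [0,0,0]},
  {"dp": [0,0,-0.9],"turn": [0,0,0]},
])

```text
clock: 14.4
position: [0.5703, 0.0017, 0.1863]
orientation: [-0.0, -0.134, 0.991, 0.0]
wrist_force: [0.3, -0.2, -2.2]
finger_gap: 0.297
```

```bash
python3 st.py
```

```text
{'position': [0.57, 0.002, 0.186], 'orientation': [-0.0, -0.134, 0.991, 0.0], 'wrist_force': [0.322, -0.198, -2.216], 'wrist_torque': [0.011, 0.027, 0.005], 'finger_gap': 0.297, 'joint_positions': [-0.264, 0.328, 0.23, 1.815, -0.088, 1.009, 1.84], 'clock': 14.4}
jaw heading 1.8389031904835402
```

The tip is about 12 mm down the bore with no force. Next is the key entry.

Emit:
send_rows([
  {"dp": [0,0,-0.1],"turn": [0,0,0]},
  {"dp": [0,0,-0.15],"turn": [0,0,0]},
  {"dp": [0,0,-0.2],"turn": [0,0,0]},
  {"dp": [0,0,-0.25],"turn": [0,0,0]},
  {"dp": [0,0,-0.3],"turn": [0,0,0]},
  {"dp": [0,0,-0.35],"turn": [0,0,0]},
  {"dp": [0,0,-0.4],"turn": [0,0,0]},
  {"dp": [0,0,-0.45],"turn": [0,0,0]},
  {"dp": [0,0,-0.5],"turn": [0,0,0]},
  {"dp": [0,0,-0.5],"turn": [0,0,0]},
])

```text
clock: 15.4
position: [0.5702, 0.0018, 0.1811]
orientation: [-0.001, -0.134, 0.991, 0.0]
wrist_force: [0.1, -0.0, -2.8]
finger_gap: 0.294
```

```bash
python3 st.py
```

```text
{'position': [0.57, 0.002, 0.181], 'orientation': [-0.001, -0.134, 0.991, 0.0], 'wrist_force': [0.076, -0.011, -2.832], 'wrist_torque': [-0.023, 0.011, 0.007], 'finger_gap': 0.294, 'joint_positions': [-0.263, 0.334, 0.229, 1.82, -0.089, 0.999, 1.841], 'clock': 15.4}
jaw heading 1.8389332972571326
```

There is still no resistance at 17 mm, so the key has slipped in. I'll continue to about 29 mm.

Emit:
send_rows([
  {"dp": [0,0,-0.1],"turn": [0,0,0]},
  {"dp": [0,0,-0.2],"turn": [0,0,0]},
  {"dp": [0,0,-0.35],"turn": [0,0,0]},
  {"dp": [0,0,-0.5],"turn": [0,0,0]},
  {"dp": [0,0,-0.65],"turn": [0,0,0]},
  {"dp": [0,0,-0.8],"turn": [0,0,0]},
  {"dp": [0,0,-0.95],"turn": [0,0,0]},
  {"dp": [0,0,-1.1],"turn": [0,0,0]},
  {"dp": [0,0,-1.2],"turn": [0,0,0]},
  {"dp": [0,0,-1.2],"turn": [0,0,0]},
])

```text
clock: 16.4
position: [0.5702, 0.0018, 0.169]
orientation: [-0.001, -0.134, 0.991, 0.0]
wrist_force: [0.1, 0.6, -2.4]
finger_gap: 0.297
```

```bash
python3 st.py
```

```text
{'position': [0.57, 0.002, 0.169], 'orientation': [-0.001, -0.134, 0.991, 0.0], 'wrist_force': [0.079, 0.56, -2.405], 'wrist_torque': [-0.067, 0.01, -0.007], 'finger_gap': 0.297, 'joint_positions': [-0.261, 0.347, 0.227, 1.832, -0.093, 0.974, 1.844], 'clock': 16.4}
jaw heading 1.838852760153217
```

Depth is 29 mm and the shaft moves freely. Now I'll push through the spring towards home (TCP z about 0.158).

Emit:
send_rows([
  {"dp": [0,0,-0.1],"turn": [0,0,0]},
  {"dp": [0,0,-0.2],"turn": [0,0,0]},
  {"dp": [0,0,-0.35],"turn": [0,0,0]},
  {"dp": [0,0,-0.5],"turn": [0,0,0]},
  {"dp": [0,0,-0.65],"turn": [0,0,0]},
  {"dp": [0,0,-0.8],"turn": [0,0,0]},
  {"dp": [0,0,-0.9],"turn": [0,0,0]},
  {"dp": [0,0,-1.0],"turn": [0,0,0]},
  {"dp": [0,0,-1.0],"turn": [0,0,0]},
  {"dp": [0,0,-1.0],"turn": [0,0,0]},
])

```text
clock: 17.4
position: [0.5704, 0.0017, 0.1593]
orientation: [-0.0, -0.134, 0.991, 0.0]
wrist_force: [-2.0, -0.9, 5.4]
finger_gap: 0.295
```

```bash
python3 st.py
```

```text
{'position': [0.57, 0.002, 0.159], 'orientation': [-0.0, -0.134, 0.991, 0.0], 'wrist_force': [-1.983, -0.927, 5.443], 'wrist_torque': [-0.073, 0.495, -0.024], 'finger_gap': 0.295, 'joint_positions': [-0.259, 0.359, 0.225, 1.841, -0.097, 0.954, 1.847], 'clock': 17.4}
jaw heading 1.8388449769762492
```

Net push is about 8 N, so the spring is engaged and the collar is nearly down. I'll press on until the collar seats.

Emit:
send_rows([
  {"dp": [0,0,-0.05],"turn": [0,0,0]},
  {"dp": [0,0,-0.1],"turn": [0,0,0]},
  {"dp": [0,0,-0.15],"turn": [0,0,0]},
  {"dp": [0,0,-0.2],"turn": [0,0,0]},
  {"dp": [0,0,-0.25],"turn": [0,0,0]},
  {"dp": [0,0,-0.25],"turn": [0,0,0]},
  {"dp": [0,0,-0.25],"turn": [0,0,0]},
  {"dp": [0,0,-0.25],"turn": [0,0,0]},
  {"dp": [0,0,-0.25],"turn": [0,0,0]},
  {"dp": [0,0,-0.25],"turn": [0,0,0]},
])

```text
clock: 18.4
position: [0.5705, 0.0017, 0.158]
orientation: [-0.0, -0.134, 0.991, 0.0]
wrist_force: [-4.5, -0.1, 10.4]
finger_gap: 0.29
```

```bash
python3 st.py
```

```text
{'position': [0.57, 0.002, 0.158], 'orientation': [-0.0, -0.134, 0.991, 0.0], 'wrist_force': [-4.501, -0.138, 10.446], 'wrist_torque': [-0.047, 1.015, 0.029], 'finger_gap': 0.29, 'joint_positions': [-0.258, 0.36, 0.225, 1.842, -0.098, 0.951, 1.848], 'clock': 18.4}
jaw heading 1.838777774068379
```

Emit:
send_rows([
  {"dp": [0,0,-0.1],"turn": [0,0,0]},
  {"dp": [0,0,-0.2],"turn": [0,0,0]},
  {"dp": [0,0,-0.25],"turn": [0,0,0]},
  {"dp": [0,0,-0.25],"turn": [0,0,0]},
  {"dp": [0,0,-0.25],"turn": [0,0,0]},
  {"dp": [0,0,-0.25],"turn": [0,0,0]},
  {"dp": [0,0,-0.25],"turn": [0,0,0]},
  {"dp": [0,0,-0.25],"turn": [0,0,0]},
  {"dp": [0,0,-0.25],"turn": [0,0,0]},
  {"dp": [0,0,-0.25],"turn": [0,0,0]},
])

```text
clock: 19.4
position: [0.5705, 0.0016, 0.1579]
orientation: [-0.0, -0.134, 0.991, 0.001]
wrist_force: [-6.4, 0.4, 17.9]
finger_gap: 0.293
```

```bash
python3 st.py; python3 - <<'E'
from h import *
a=snapshot("top");b=snapshot("scene");cv2.imwrite("pics/top4.png",a);cv2.imwrite("pics/scene4.png",b)
B=cv2.resize(b[180:290,260:400],(764,600),interpolation=cv2.INTER_CUBIC)
cv2.imwrite("pics/k4.png",B)
E
```

```text
{'position': [0.57, 0.002, 0.158], 'orientation': [-0.0, -0.134, 0.991, 0.001], 'wrist_force': [-6.446, 0.432, 17.927], 'wrist_torque': [0.024, 1.688, 0.07], 'finger_gap': 0.293, 'joint_positions': [-0.258, 0.36, 0.225, 1.842, -0.099, 0.951, 1.849], 'clock': 19.4}
jaw heading 1.8386102264445094
```

View pics/k4.png

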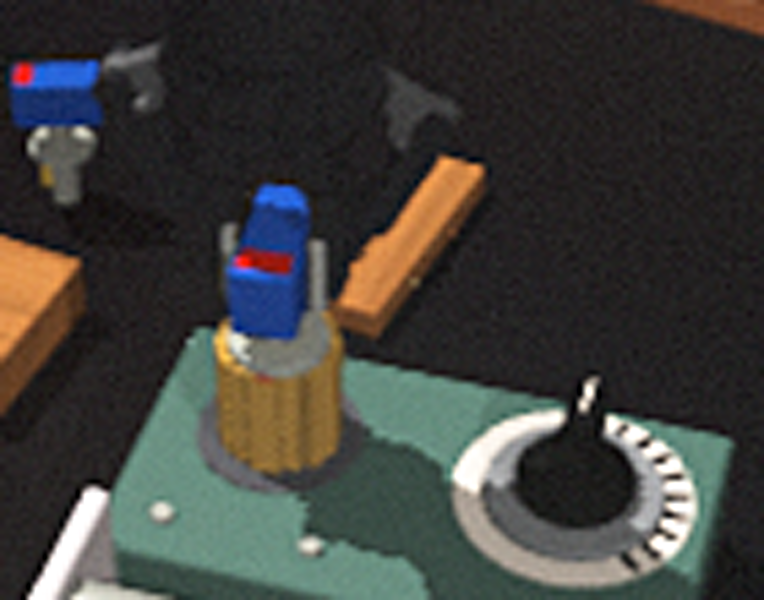

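The collar sits flush on the hub at crop (275,350), and the knob stripe is at (590,390), pointing towards the robot's side. The height stayed at exactly the nominal home value (0.158) while the push doubled, so the contact is rigid. I'm handing in.

```bash
python3 -c "
from station import *
print(sign_off()); s=sense(); print(s['clock'],s['position'],s['wrist_force'])"
```

```text
the job is handed in; nothing more can be done
None
the job is handed in; nothing more can be done
```

The job is done and handed in at about 19.5 s of the 51 s allowed. The knob is at zero, and the keyed shaft is fully home and still gripped.

- **Knob:** I turned it anticlockwise until the torque jumped from 0.03 to 1.8 N m at the stop. The pictures show its stripe pointing to the red mark.
- **Shaft:** I took the largest one, in the stand. I set its key to about 0.27 rad to match the keyway, and it went in without resistance.
- **Home:** I pushed the shaft through the spring until the collar sat on the hub. The TCP stopped at z = 0.158, the value expected for home. It stayed there while the wrist reading rose from 10 to 18 N, and the last picture shows the collar flush on the hub.

**Disagreement:** the camera positions were about 2–3 mm off from the arm's in y. I corrected this from the shaft and hub seen in the same picture.

**Not checked:** I did not re-measure the bystanders. I saw no contact with any of them during the moves.

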